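# Load and close the bench plate press

### The arm

A 6-joint arm with a two-finger parallel gripper is mounted at the origin on the work surface. World frame = base frame: x ahead of the robot, y to its left, z up, the work surface at z = 0. Lengths are in m, angles in degrees, forces in N, time in s.
With the tool pointing down it reaches from about 0.25 to 0.725 m from the base axis. Payload 9.7 kg.
Tool frame: the origin (TCP) lies on the centre line of the jaws, within the pads' length; the fingertips stand bot.nose_length ahead of it and the grasp point (between the pads) lies 11 mm behind it (bot.nose_length is the distance from the TCP to the fingertips, in m); z points along the fingers, y is the line along which they close (so a half turn about z gives the same grasp; the last joint's range is limited). The gripper opens to 85 mm and grips with 20 to 120 N. Pads are 22 mm wide; open, the fingers measure 114 mm over their backs; the gripper's body (76 mm by 85 mm) begins 54 mm behind the grasp point. The pads swing forward as they close: fully open they stand 13 mm farther back than shut.
Start: joints at [73.396, 4.979, 10.078, 95.1, 0, 90], TCP at [0.157, 0.527, 0.239] pointing down, gripper open.
Joint ranges: [-179.16, 179.16], [-48.56, 103.87], [-65.8, 70.77], [-126.05, 130.52], [-82.76, 87.17], [-180, 180]. Speed limits (degrees/s): [127.2, 127.2, 147.25, 180, 180, 180].

### API

Orientations are given as [roll, pitch, yaw] about the fixed x, y, z axes, in that order (R = Rz(yaw) Ry(pitch) Rx(roll)).
In Python, from workcell import bot gives the robot as it stands. The module is installed in compiled form; this text tells all that it offers.
- The arm moves only by the shell command python3 -m inch 'ROWS' [OPENING] [FORCE]. ROWS is JSON, a list of rows, each a list of 4 numbers: the shift along the world's x, y, z in cm, then the turn about the world's z in degrees. A call has exactly 8 rows; each row is the pose to reach, as a shift and turn from the pose commanded when the call began; what a row does not reach only later rows make up. A row lasts 1/8 s, in which the tool goes at most 62.5 mm and 10.7 degrees, less where a joint would pass 70% of its speed; a pose out of reach is approached as far as the arm can. A call with a gripper value outside its range is refused whole. OPENING is the finger opening in cm, from 0 to 8.54, set as the call begins (- or left out, the last holds). The fingers move at their own pace and stop on an object; FORCE is the grip in N (left out, the last holds). Time passes only in rows, so rows that repeat a pose let the fingers close, or fill a call up. It gives the time, the measured TCP pose, the force, the opening and the grip force at its end, in the units of the state.
- bot.get_obs(): the state, without advancing time (a new reading comes with each control period).
- bot.camera(name): name is "side" or "top" or "wrist"; returns a dict with "img" (480x640x3 uint8, red, green, blue), "fovy" (degrees; the focal length in pixels is half the picture's height over the tangent of half this angle, whatever the lens; pixels are square), "cx", "cy" (the principal point, pixels), "R" (3x3) and "t" (3): a world point X has camera coordinates R X + t; the wrist camera has in their place "mount" (4x4, takes a point from camera to tool coordinates, whose origin is the TCP and whose axes are the flange's). Camera axes: x right, y down, z forward; pixel columns grow to the right and rows downward; lengths in m; the calibration is good to about 2 mm. A picture is of the moment at which its call begins: read the wrist's pose just before it. There is no depth.
- bot.job_done(): hands the job in; it is judged then, once.
Trained networks look in a picture, given as the dict that the camera call returned (one of the last four; its "shot" number tells which), for a name from the list of things; names that differ only in an ending like _2 or _b are one class to them, and where a whole thing is asked for, a point or a joint stands for the part that bears it (a point fixed in the world has none). Each returns a list of dicts, best first, with "score" (0 to 1); they miss things now and then, are a little off and sometimes report something else, mostly with a low value. They report only what shows in the picture. A call takes as long as a camera call.
- bot.find_in(thing, picture): "point" ([column, row] in pixels, amid what is visible of it).
- bot.landmark_of(thing, picture): "point" ([column, row] in pixels: a listed point, or the origin of a listed thing).
The state is a dict: "time": time; "q": joint angles; "qd": joint speeds; "joint_efforts": joint torques, N m; "ee_pos": TCP position; "tcp_rot": TCP orientation; "wrist_force": force on the tool from outside, world axes, zero at the start; "torque": the same for the moment, N m; "opening": finger opening in m; "grasp_force": force on a finger pad.
Only numpy, scipy, OpenCV 4.12 (cv2) and the standard library are available. Lean on these libraries where they do the work, as an engineer would, in place of code of your own. Each camera call takes 0.05 s, during which the arm holds its last target. There are 200 camera calls.

### The job

Thread the filter plates that are in the rack onto the press's horizontal rod in the order blue, white, yellow, green, red (blue nearest the grey head; skip any that are missing), then the black end cap, and press the red-handled lever down until the stack is tight and the resistance firms up. Leave the lever there and note its travel by sliding the orange rider along its rail until its mark is level with the carriage's red pointer. Do not disturb the bottles or the beaker.

Things in the scene. Friction and masses are not known exactly. Their poses are not given: they have to be found in the camera images.
- press: Bench plate press on a fixed blue base (x -40 to 330, y -40 to 115 mm, 20 high). Origin: on the bench, under the rod's axis, in the plane of the grey head's inner face. x runs along the rod from the head to its free end (to the right seen from the robot), y to the scale-rail side (far side), z up. Head: x -30 to 0, 70 mm wide, top at 114 mm.
- rack: Fixed draining rack near the robot: floor 100 x 500 mm, 8 mm thick, kerbs 16 mm high along both long sides. Six bays 85 mm apart along its y axis (its length) hold the plates and cap upright, thickness along y; each lies between two pairs of 6 mm steel pins, 34 mm clear apart, 15 mm either side of the long centre line, tops 63 mm above the bench. Origin: centre of its underside.
- rod_end (a point): Free end of the steel rod, on its axis: 14 mm diameter, level, axis 100 mm above the bench, 185 mm long from the head's face. Axes as the press.
- pusher (a point): Centre of the aluminium carriage's flat inner face (50 mm wide, 31 to 86 mm above the bench, so it passes under the rod). It starts at x = 250 mm of the press; pressing the lever drives it towards the head, 150 mm per rad, until cap and plates are squeezed against the head. Axes as the press.
- pointer (a point): Tip of the carriage's red pointer arm, in the plane of the carriage's inner face, 66 mm from the rod to the rail side, 30 mm above the bench. It shows on the scale how far the lever has gone. Axes as the press.
- lever (a joint): Hand lever, rad: 0 raised (50 degrees above level), grows as the red handle is pressed down, at most 1.12. Light (2 to 7 N at the handle) while the stack slides together, then firms up: tight once the handle has borne some 11 to 15 N for half a second. Stays where it is left. Firms up near 1.0, 0.84, 0.68 with 3, 4, 5 plates and the cap.
- lever_pivot (a point): Hinge of the lever, x = 300 mm of the press, in line with the rod, 50 mm above the bench; the hinge axis is the press's y axis. The lever points away from the head.
- lever_grip (a point): Middle of the red lever handle, on its axis, 120 mm from the hinge; the handle is a round bar 20 mm in diameter, 90 to 140 mm from the hinge.
- rider_grip (a point): Orange rider on the scale rail: an upright block 24 mm (along the rail) x 20 x 60 mm, from 25 to 85 mm above the bench, 90 mm from the rod; this point is on its centre, 65 mm above the bench. A black mark at mid-length points to the scale. Slides along the rail (1.5 N), x = 50 to 235 mm of the press, and stays where it is left. Axes as the press.
- blue_center (a point): Centre (half-way up) of the blue filter plate: rigid plastic, 60 mm wide, 80 high, 24 thick, standing upright in a rack bay, 70 g; may be absent (None). x: thickness and hole direction, y: width, z: up. A 24 mm through hole lies on the centre line, 20 mm above this point. Hanging on the rod, this point is 75 mm above the bench. Both faces alike.
- white_center (a point): Centre (half-way up) of the white filter plate: rigid plastic, 60 mm wide, 80 high, 24 thick, standing upright in a rack bay, 70 g; may be absent (None). x: thickness and hole direction, y: width, z: up. A 24 mm through hole lies on the centre line, 20 mm above this point. Hanging on the rod, this point is 75 mm above the bench. Both faces alike.
- yellow_center (a point): Centre (half-way up) of the yellow filter plate: rigid plastic, 60 mm wide, 80 high, 24 thick, standing upright in a rack bay, 70 g; may be absent (None). x: thickness and hole direction, y: width, z: up. A 24 mm through hole lies on the centre line, 20 mm above this point. Hanging on the rod, this point is 75 mm above the bench. Both faces alike.
- green_center (a point): Centre (half-way up) of the green filter plate: rigid plastic, 60 mm wide, 80 high, 24 thick, standing upright in a rack bay, 70 g; may be absent (None). x: thickness and hole direction, y: width, z: up. A 24 mm through hole lies on the centre line, 20 mm above this point. Hanging on the rod, this point is 75 mm above the bench. Both faces alike.
- red_center (a point): Centre (half-way up) of the red filter plate: rigid plastic, 60 mm wide, 80 high, 24 thick, standing upright in a rack bay, 70 g; may be absent (None). x: thickness and hole direction, y: width, z: up. A 24 mm through hole lies on the centre line, 20 mm above this point. Hanging on the rod, this point is 75 mm above the bench. Both faces alike.
- cap_center (a point): Centre (half-way up) of the black end cap: like the plates, 60 mm wide and 80 high, but 28 mm thick, 120 g; same axes, same 24 mm through hole 20 mm above this point. Always present. Hanging on the rod, this point is 75 mm above the bench.
- amber1: Bystander: amber bottle, 48 mm diameter, 100 mm high, standing on the bench; origin at the centre of its underside.
- amber2: Bystander: amber bottle, 48 mm diameter, 100 mm high, standing on the bench; origin at the centre of its underside.
- beaker: Bystander: clear beaker, 70 mm across, 90 mm high, standing on the bench; origin at the centre of its underside.

How it is judged:
By the outcome, as a careful person would: the job done as asked, in the order asked, and still so for the second after the job is handed in, with the robot touching nothing.
Of blue, white, yellow, green, red only 3 to 5 are there at a start; the rules pass over those that are not, and their reading is None.
At some moment in a run one of blue, white, yellow, green, red, cap may be knocked a few centimetres aside while the robot is not near it.
It also fails if it takes over 208 s, if anything falls off the work surface, if the arm or the gripper's body presses on something with over 40 N, if the wrist force passes 120 N, or if a joint passes its speed limit or range.

## Working session

There is one attempt and no reset: what is moved stays moved. The work goes in short steps, Python scripts to look and compute and a shell command to move; the robot and the scene stay as the last step left them, time stands still between calls to the robot, and variables do not carry over. Pictures are saved under pics/ and viewed, at most 17 in all, crops included, and the job is handed in when it is done.

```bash
mkdir -p pics; cat > h.py <<'E'
import numpy as np, cv2
from workcell import bot
from scipy.optimize import least_squares
N=['press','rack','rod_end','pusher','pointer','lever_pivot','lever_grip','rider_grip','blue_center','white_center','yellow_center','green_center','red_center','cap_center','amber1','amber2','beaker']
def K(p):
    f=p['img'].shape[0]/2/np.tan(np.radians(p['fovy'])/2); return f
def ray(p,uv):
    f=K(p); d=np.array([(uv[0]-p['cx'])/f,(uv[1]-p['cy'])/f,1.]); R=np.array(p['R']);t=np.array(p['t'])
    return -R.T@t, R.T@d
def atz(p,uv,z):
    c,d=ray(p,uv); return c+d*(z-c[2])/d[2]
def proj(p,X):
    f=K(p); c=np.array(p['R'])@X+np.array(p['t']); return np.array([p['cx']+f*c[0]/c[2],p['cy']+f*c[1]/c[2]])
def tri(ps,uvs):
    A=np.zeros((3,3));b=np.zeros(3);
    for p,uv in zip(ps,uvs):
        c,d=ray(p,uv); d/=np.linalg.norm(d); M=np.eye(3)-np.outer(d,d); A+=M;b+=M@c
    return np.linalg.solve(A,b)
def save(p,n): cv2.imwrite('pics/'+n,p['img'][:,:,::-1])
def wrist():
    from scipy.spatial.transform import Rotation as Ro
    o=bot.get_obs(); p=dict(bot.camera('wrist')); M=np.array(p['mount'])
    T=np.eye(4); T[:3,:3]=Ro.from_euler('xyz',o['tcp_rot'],degrees=True).as_matrix(); T[:3,3]=o['ee_pos']
    W=np.linalg.inv(T@M); p['R']=W[:3,:3]; p['t']=W[:3,3]; return p
E
python3 - <<'E'
from h import *
o=bot.get_obs(); print(o, bot.nose_length)
a=bot.camera('top'); b=bot.camera('side'); save(a,'top.png'); save(b,'side.png')
for n in N:
    la=bot.landmark_of(n,a)[:2]; lb=bot.landmark_of(n,b)[:2]
    print(n,[(np.round(x['point']),round(x['score'],2)) for x in la],[(np.round(x['point']),round(x['score'],2)) for x in lb], end=' ')
    if la and lb: print(np.round(tri([a,b],[la[0]['point'],lb[0]['point']]),4))
    else: print()
E
```

```text
{'time': 0.0, 'q': array([7.33953554e+01, 5.01139579e+00, 1.00319879e+01, 9.50986471e+01,
       1.39941793e-04, 8.99995250e+01]), 'qd': array([ 0.00460243, -0.09371387, -0.07964671, -0.05467978, -0.05018609,
       -0.01695051]), 'joint_efforts': array([ 6.89547469e-04, -5.20388031e+01,  4.64805257e+01,  1.65151973e-02,
        1.53499495e-04,  7.89862383e-06]), 'ee_pos': array([0.15710601, 0.52684801, 0.23855813]), 'tcp_rot': array([-1.79921945e+02, -1.40588728e-04,  1.63395830e+02]), 'wrist_force': array([ 0.41474759,  0.43286343, -0.02820951]), 'torque': array([-0.03000734, -0.01156715, -0.02245062]), 'grasp_force': 0.0, 'opening': 0.08530795495353898} 0.008
press [(array([254., 220.]), 0.76)] [(array([312., 221.]), 0.91), (array([272., 290.]), 0.29)] [ 0.5998  0.1962 -0.0052]
rack [(array([330., 269.]), 0.57)] [(array([273., 292.]), 0.98)] [ 0.4533 -0.0292  0.0112]
rod_end [(array([317., 216.]), 0.69), (array([375., 271.]), 0.4)] [(array([335., 245.]), 0.97), (array([276., 298.]), 0.22)] [0.6075 0.0061 0.0926]
pusher [(array([337., 216.]), 0.58)] [(array([341., 275.]), 0.77)] [ 
[... 816 characters left out ...]
ray([333., 273.]), 0.54)] [(array([275., 299.]), 0.93)] [ 0.4568 -0.0681  0.0316]
red_center [(array([405., 275.]), 0.82), (array([194., 274.]), 0.52)] [(array([281., 367.]), 0.76)] [ 0.4373 -0.2443  0.0513]
cap_center [(array([257., 272.]), 0.68), (array([284., 275.]), 0.52)] [(array([258., 219.]), 0.94)] [0.4528 0.178  0.0509]
amber1 [(array([193., 228.]), 0.58), (array([194., 272.]), 0.56)] [(array([248., 189.]), 0.96), (array([290., 182.]), 0.94)] [ 0.512   0.3746 -0.0033]
amber2 [(array([193., 228.]), 0.58), (array([194., 272.]), 0.56)] [(array([248., 189.]), 0.96), (array([290., 182.]), 0.94)] [ 0.512   0.3746 -0.0033]
beaker [(array([468., 262.]), 0.94), (array([314., 272.]), 0.7)] []
```

View pics/top.png

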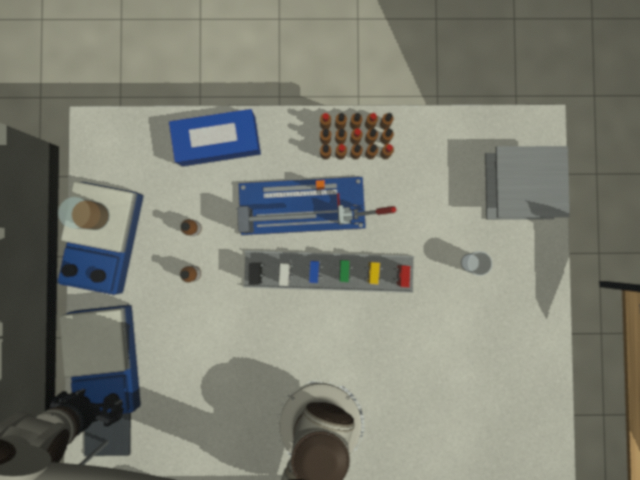

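View pics/side.png

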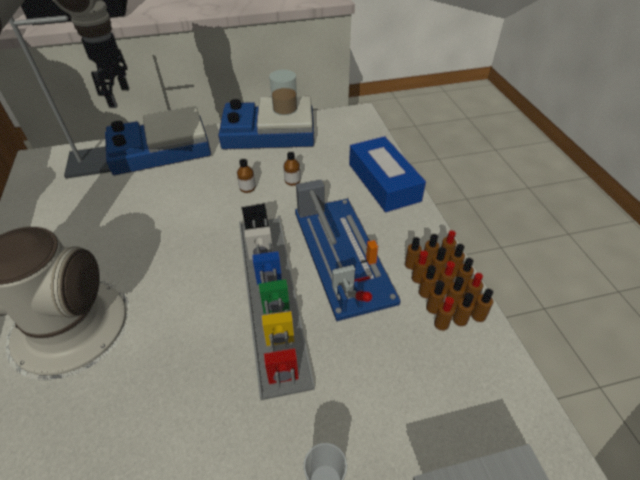

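The top view shows all five plates and the cap in the rack. From left to right they are cap (255,272), white (284,273), blue (314,271), green (344,270), yellow (374,272) and red (405,275). The press is behind the rack at (300,205), the bottles are on the left and the beaker is on the right. Next I'll move up for a wrist view.

```bash
python3 -m inch '[[4,-5,2,-9],[8,-10,4,-18],[12,-15,6,-27],[16,-20,8,-36],[20,-26,10,-46],[24,-32,11,-56],[27,-37,12,-65],[29,-40,12,-73.4]]'
python3 -m inch '[[0,0,0,0],[0,0,0,0],[0,0,0,0],[0,0,0,0],[0,0,0,0],[0,0,0,0],[0,0,0,0],[0,0,0,0]]'
cat >> h.py <<'E'
def look(p,names=N):
    for n in names:
        l=bot.landmark_of(n,p)[:2]
        print(n,[(np.round(x['point'],1).tolist(),round(x['score'],2),np.round(atz(p,x['point'],Z[n]),4)[:2].tolist()) for x in l])
Z=dict(press=0,rack=0,rod_end=.1,pusher=.0585,pointer=.03,lever_pivot=.05,lever_grip=.142,rider_grip=.065,blue_center=.048,white_center=.048,yellow_center=.048,green_center=.048,red_center=.048,cap_center=.048,amber1=0,amber2=0,beaker=0)
E
python3 - <<'E'
from h import *
p=wrist(); save(p,'w1.png'); print(p['fovy'],p['mount']); look(p)
E
```

```text
time: 2.8
ee_pos: [0.4422, 0.134, 0.3592]
tcp_rot: [179.9, -0.0, 89.7]
wrist_force: [0.5, 1.5, 0.1]
opening: 0.0853
grasp_force: 0.0
time: 3.8
ee_pos: [0.4414, 0.1359, 0.3583]
tcp_rot: [-180.0, -0.0, 90.0]
wrist_force: [-0.3, 0.1, -0.2]
opening: 0.0854
grasp_force: 0.0
71.2830573547611 [[ 7.10235082e-04 -9.59205434e-01 -2.82709091e-01  7.14955253e-02]
 [ 9.99999539e-01  8.63984039e-04 -4.19170925e-04  3.76263110e-04]
 [ 6.46327171e-04 -2.82708663e-01  9.59205606e-01 -1.34515853e-01]
 [ 0.00000000e+00  0.00000000e+00  0.00000000e+00  1.00000000e+00]]
press [([424.8, 146.2], 0.9, [0.6007, 0.1951])]
rack [([320.8, 288.6], 0.85, [0.4544, -0.0265])]
rod_end [([440.4, 299.4], 0.73, [0.6069, 0.0058])]
pusher []
pointer [([467.7, 312.7], 0.43, [0.681, -0.0528])]
lever_pivot []
lever_grip []
rider_grip [([495.5, 295.0], 0.92, [0.6983, -0.0053])]
blue_center [([320.0, 281.4], 0.83, [0.4519, 0.0076])]
white_center [([317.3, 219.1], 0.81, [0.4476, 0.1])]
yellow_center [([312.7, 375.5], 0.65, [0.4414, -0.1539])]
green_center [([322.0, 327.9], 0.87, [0.4554, -0.0685])]
red_center []
cap_center [([318.3, 152.1], 0.76, [0.4485, 0.1889])]
amber1 [([421.2, 0.0], 0.75, [0.579, 0.3747]), ([312.7, 0.0], 0.75, [0.4411, 0.3746])]
amber2 [([421.2, 0.0], 0.75, [0.579, 0.3747]), ([312.7, 0.0], 0.75, [0.4411, 0.3746])]
beaker [([313.8, 375.9], 0.52, [0.4433, -0.1937])]
```

View pics/w1.png

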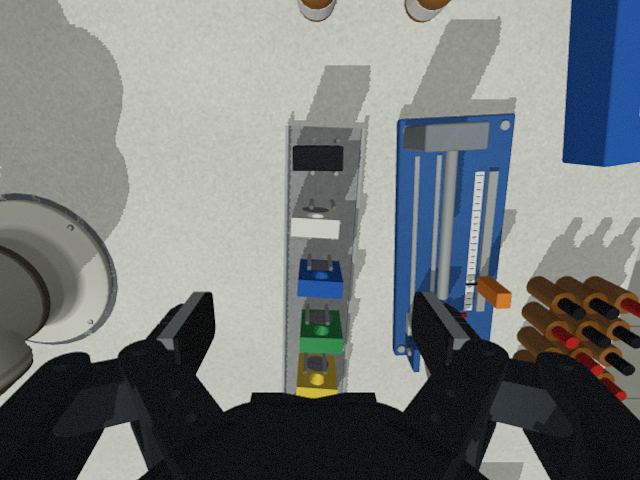

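The wrist view shows cap, white, blue, green and yellow in line. The rod runs from (450,150) to (443,300), and the rider is at (492,290). I'll take a second viewpoint further right to see the lever, pusher and red plate.

```bash
python3 -m inch '[[1,-4,0,0],[2,-8,0,0],[3,-12,0,0],[4,-16,0,0],[5,-19,0,0],[6,-22,0,0],[6,-22,0,0],[6,-22,0,0]]'
python3 - <<'E'
from h import *
p=wrist(); save(p,'w2.png'); look(p)
E
```

```text
time: 5.7
ee_pos: [0.5013, -0.0837, 0.3584]
tcp_rot: [-180.0, -0.0, 90.0]
wrist_force: [-0.5, 0.3, -0.1]
opening: 0.0856
grasp_force: 0.0
press []
rack [([277.0, 147.0], 0.89, [0.4502, -0.0257])]
rod_end [([406.9, 120.3], 0.79, [0.6057, 0.0058]), ([416.2, 289.6], 0.58, [0.6341, -0.1999])]
pusher [([395.3, 171.6], 0.73, [0.6068, -0.0545]), ([277.0, 182.3], 0.56, [0.455, -0.0682])]
pointer [([445.8, 168.6], 0.62, [0.6822, -0.0532]), ([395.5, 172.3], 0.16, [0.6141, -0.0582])]
lever_pivot [([398.3, 211.5], 0.64, [0.6167, -0.1085])]
lever_grip [([414.7, 291.6], 0.72, [0.6184, -0.1824])]
rider_grip [([472.7, 133.2], 0.61, [0.6966, -0.0075])]
blue_center [([270.7, 119.5], 0.68, [0.4483, 0.0091]), ([396.3, 211.9], 0.6, [0.6145, -0.1094])]
white_center [([264.5, 38.5], 0.82, [0.4441, 0.0995])]
yellow_center [([271.3, 244.9], 0.61, [0.4433, -0.1566])]
green_center [([277.1, 185.5], 0.55, [0.4538, -0.0738])]
red_center [([267.8, 298.3], 0.65, [0.4353, -0.2389])]
cap_center []
amber1 []
amber2 []
beaker [([298.8, 394.1], 0.59, [0.4763, -0.4518]), ([445.4, 168.5], 0.43, [0.6933, -0.0557])]
```

View pics/w2.png

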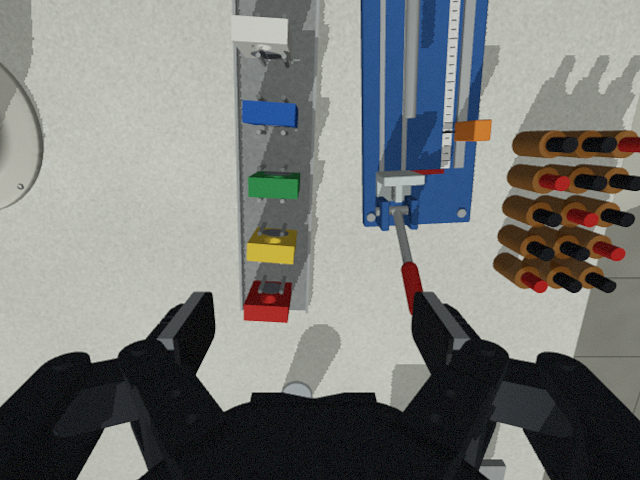

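```bash
python3 - <<'E'
from h import *
import cv2
p=wrist(); s=cv2.cvtColor(p['img'],cv2.COLOR_RGB2HSV)[:,:,1]
pts=[]
for r in range(5,112,6):
    row=s[r,385:432]; g=np.where(row<90)[0]+385; print(r,g.min() if len(g) else None,g.max() if len(g) else None,len(g),end='; ')
    if len(g): 
        g=g[np.abs(g-np.median(g))<12]; pts.append(atz(p,[(g.min()+g.max())/2,r],.102))
pts=np.array(pts); c=np.polyfit(pts[:,1],pts[:,0],1); print('\nrod x=',c, np.degrees(np.arctan(c[0])),'res',np.abs(np.polyval(c,pts[:,1])-pts[:,0]).max(), 'x at y=0.006',np.polyval(c,.006))
for uv in ([363,224],[470,220]): print(atz(p,uv,.02))
E
```

```text
5 385 419 16; 11 385 419 16; 17 385 418 16; 23 385 418 16; 29 385 418 16; 35 385 418 16; 41 404 418 15; 47 385 417 15; 53 404 417 14; 59 403 417 15; 65 403 417 15; 71 403 416 14; 77 403 416 14; 83 403 416 14; 89 403 416 14; 95 402 416 15; 101 402 415 14; 107 402 415 14; 
rod x= [-0.04675943  0.60697396] -2.677168247342507 res 0.0004941913483226257 x at y=0.006 0.6066934017904623
[ 0.5745389  -0.13405011  0.02      ]
[ 0.72962579 -0.12794331  0.02      ]
```

The second view shows green, yellow and red plus the lever (handle at about (414,290)), the carriage (400,180) and the rider (472,131). The rod line fits x = 0.6070 − 0.0468·y, so the press yaw is about −87.3° and the rod end is at y ≈ 0.01. Next I'll hover over blue and check it.

```bash
cat >> h.py <<'E'
def chk(*names):
    o=bot.get_obs(); p=wrist(); e=o['ee_pos']; print('tcp',np.round(e,4),'rot',np.round(o['tcp_rot'],1),'t',round(o['time'],1))
    look(p,names); return p
E
python3 -m inch '[[-1.3,2.3,-4,0],[-2.6,4.6,-8,0],[-3.9,7,-12,0],[-5.1,9.2,-15.8,0],[-5.1,9.2,-15.8,0],[-5.1,9.2,-15.8,0],[-5.1,9.2,-15.8,0],[-5.1,9.2,-15.8,0]]' | head -2
python3 - <<'E'
from h import *
p=chk('blue_center','white_center','green_center'); save(p,'w3.png')
E
```

```text
time: 7.65
ee_pos: [0.4511, 0.0074, 0.2013]
tcp [0.4511 0.0074 0.2013] rot [179.9   0.   89.9] t 7.7
blue_center [([316.0, 300.3], 0.31, [0.4545, -0.0698])]
white_center [([303.8, 112.2], 0.56, [0.4443, 0.0983]), ([314.9, 300.3], 0.5, [0.4535, -0.0698])]
green_center [([315.4, 304.0], 0.9, [0.454, -0.0737]), ([544.3, 277.5], 0.59, [0.6671, -0.0465])]
```

View pics/w3.png

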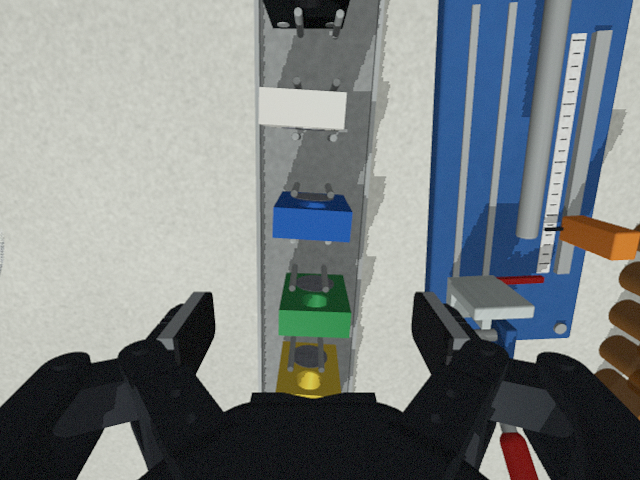

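The wrist view at z=0.2 shows blue's top face with corners near (275,209), (350,208), (352,241) and (273,240), and white's at (259,88) to (346,130). All items are still in their bays.

```bash
cat >> h.py <<'E'
HSV=dict(blue=((100,120,60),(125,255,255)),yellow=((20,120,80),(35,255,255)),green=((45,100,50),(85,255,255)),red=((0,150,90),(6,255,255)),white=((0,0,195),(179,45,255)),cap=((0,0,0),(179,255,45)))
def top(p,col,near,zt=.088):
    "fit the top face of a plate by its bright pixels near a world guess"
    h=cv2.cvtColor(p['img'],cv2.COLOR_RGB2HSV); m=cv2.inRange(h,*map(np.array,HSV[col]))
    u=proj(p,np.array([near[0],near[1],zt])); M=np.zeros_like(m); r=int(.055*K(p)/((np.array(p['R'])@np.array([*near,zt])+p['t'])[2])); cv2.circle(M,tuple(int(a) for a in u),r,255,-1); m&=M
    if col!='cap':
        v=h[:,:,2][m>0]; th,_=cv2.threshold(v.reshape(-1,1),0,255,cv2.THRESH_OTSU); 
        mt=m&((h[:,:,2]>th)*255).astype(np.uint8)
    else: mt=m
    n,l,s,c=cv2.connectedComponentsWithStats(cv2.morphologyEx(mt,cv2.MORPH_OPEN,np.ones((3,3),np.uint8)))
    k=1+np.argmax(s[1:,4]); ys,xs=np.where(l==k)
    W=np.array([atz(p,q,zt)[:2] for q in zip(xs,ys)])*1000
    (cx,cy),(w,hh),a=cv2.minAreaRect(W.astype(np.float32)); 
    if w<hh: w,hh,a=hh,w,a-90
    print(col,'top centre',round(cx/1000,4),round(cy/1000,4),'size',round(w),round(hh),'yaw',round((a+90)%180-90,1), 'px',s[k][:4])
E
python3 - <<'E'
from h import *
p=wrist()
top(p,'blue',(.45,.0085)); top(p,'white',(.444,.0995)); top(p,'green',(.454,-.072))
E
```

```text
blue top centre 0.4506 0.0149 size 60 24 yaw -3.7 px [273 208  80  35]
white top centre 0.4438 0.0984 size 59 24 yaw -3.2 px [260  88  87  41]
green top centre 0.4528 -0.0708 size 59 24 yaw -2.5 px [280 311  72  28]
```

```bash
python3 -m inch '[[0,0.75,0,-3],[0,0.75,-3,-3],[0,0.75,-6,-3],[0,0.75,-9,-3],[0,0.75,-12,-3],[0,0.75,-14.5,-3],[0,0.75,-15.7,-3],[0,0.75,-15.7,-3]]'
python3 -m inch '[[0,0,0,0],[0,0,0,0],[0,0,0,0],[0,0,0,0],[0,0,0,0],[0,0,0,0],[0,0,0,0],[0,0,0,0]]' 5 40
python3 -m inch '[[0,0,1.5,0],[0,0,4,0],[0,0,7,0],[0,0,10,0],[3,-0.7,10,2],[7,-1.6,10,4],[11,-2.6,10,5.7],[15.7,-3.7,10,5.7]]'
python3 - <<'E'
from h import *
p=chk('blue_center','rod_end'); save(p,'w4.png')
E
```

```text
time: 8.9
ee_pos: [0.4501, 0.0154, 0.0431]
tcp_rot: [-179.9, 0.0, 87.0]
wrist_force: [-0.8, -0.4, 1.1]
opening: 0.0853
grasp_force: 0.0
time: 9.9
ee_pos: [0.4512, 0.0155, 0.0446]
tcp_rot: [179.9, -0.0, 87.0]
wrist_force: [0.5, -0.9, 6.6]
opening: 0.0598
grasp_force: 43.7
time: 10.9
ee_pos: [0.6086, -0.0219, 0.1445]
tcp_rot: [180.0, 0.0, 92.7]
wrist_force: [0.0, -0.4, 0.4]
opening: 0.0596
grasp_force: 43.3
tcp [ 0.6086 -0.0219  0.1445] rot [180.    0.   92.7] t 10.9
blue_center [([314.0, 311.6], 0.93, [0.6126, -0.0793])]
rod_end [([311.5, 216.7], 0.77, [0.6068, 0.0077])]
```

View pics/w4.png

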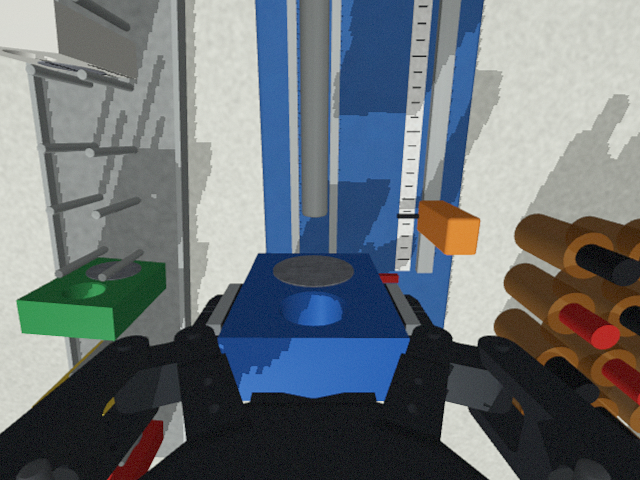

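Blue is held square at (313,310). The rod end is at (313,215), in line with it.

```bash
python3 -m inch '[[-0.06,0,-2,0],[-0.06,0,-4,0],[-0.06,0,-6,0],[-0.06,0,-6.8,0],[-0.06,0,-6.8,0],[-0.15,2,-6.8,0],[-0.25,4,-6.8,0],[-0.3,5,-6.8,0]]'
python3 -m inch '[[-0.1,2.2,0,0],[-0.2,4.4,0,0],[-0.3,6.6,0,0],[-0.4,8.8,0,0],[-0.52,11,0,0],[-0.61,13,0,0],[-0.68,14.6,0,0],[-0.71,15.2,0,0]]'
python3 -m inch '[[0,0,0,0],[0,0,-0.25,0],[0,0,-0.5,0],[0,0,-0.5,0],[0,0,-0.5,0],[0,0,-0.5,0],[0,0,-0.5,0],[0,0,-0.5,0]]'
```

```text
time: 12.05
ee_pos: [0.6045, 0.0304, 0.0759]
tcp_rot: [180.0, -0.0, 92.8]
wrist_force: [-0.3, -0.4, -0.8]
opening: 0.0596
grasp_force: 43.6
time: 13.05
ee_pos: [0.5972, 0.1815, 0.0753]
tcp_rot: [-180.0, 0.0, 92.7]
wrist_force: [0.2, 0.0, -0.6]
opening: 0.0595
grasp_force: 43.6
time: 14.05
ee_pos: [0.5982, 0.18, 0.0716]
tcp_rot: [179.9, -0.0, 92.6]
wrist_force: [0.3, -0.3, 5.7]
opening: 0.0597
grasp_force: 44.1
```

```bash
python3 -m inch '[[0,0,0,0],[0,0,0,0],[0,0,0,0],[0,0,0,0],[0,0,1,0],[0,0,4,0],[0,0,8,0],[0,0,12,0]]' 8.5
python3 -m inch '[[-4,-2,0,-2],[-8,-4,0,-4],[-12,-6,0,-5.7],[-15.4,-8.2,0,-5.7],[-15.4,-8.2,0,-5.7],[-15.4,-8.2,0,-5.7],[-15.4,-8.2,0,-5.7],[-15.4,-8.2,0,-5.7]]' | head -3
python3 - <<'E'
from h import *
p=chk('white_center','rod_end'); save(p,'w5.png'); top(p,'white',(.4438,.0984)); top(p,'blue',(.598,.18),.115)
E
```

```text
time: 15.05
ee_pos: [0.5972, 0.1804, 0.1923]
tcp_rot: [180.0, -0.0, 92.7]
wrist_force: [0.2, 0.6, -0.9]
opening: 0.085
grasp_force: 0.0
time: 16.05
ee_pos: [0.4437, 0.0987, 0.1901]
tcp_rot: [-180.0, 0.0, 87.0]
tcp [0.4437 0.0987 0.1901] rot [-180.    0.   87.] t 16.1
white_center [([314.0, 223.5], 0.61, [0.4449, 0.0995]), ([327.9, 388.9], 0.2, [0.4501, -0.0709])]
rod_end [([528.2, 345.8], 0.64, [0.6061, 0.0068])]
white top centre 0.444 0.0982 size 59 22 yaw -2.9 px [273 224  81  30]
blue top centre 0.5987 0.1586 size 68 64 yaw -86.6 px [509  76 118 122]
```

View pics/w5.png

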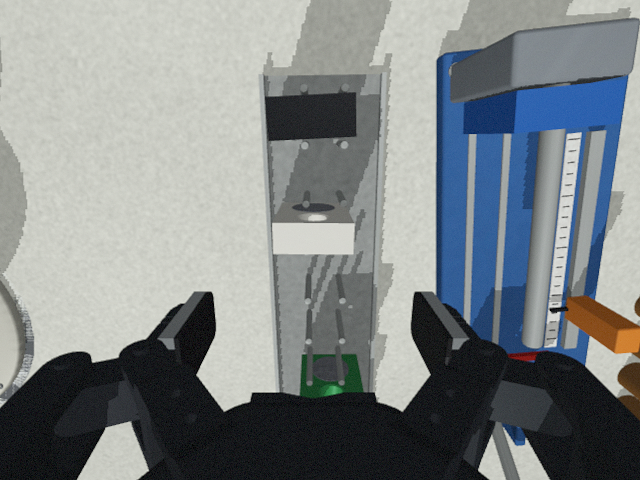

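The view shows blue seated against the head (490,110), white at (313,238) and the cap at (312,116), as expected.

```bash
python3 -m inch '[[0,0,-3,0],[0,0,-6,0],[0,0,-9,0],[0,0,-12,0],[0,0,-14,0],[0,0,-14.6,0],[0,0,-14.6,0],[0,0,-14.6,0]]' | head -2
python3 -m inch '[[0,0,0,0],[0,0,0,0],[0,0,0,0],[0,0,0,0],[0,0,0,0],[0,0,0,0],[0,0,0,0],[0,0,0,0]]' 5 40
python3 -m inch '[[0,0,2,0],[0,0,6,0],[0,0,11,0],[2,-5,11,2],[5,-10,11,4],[9,-12,11,5.7],[13,-12,11,5.7],[16.4,-12,11,5.7]]'
python3 -m inch '[[0,0,-3,0],[0,0,-6,0],[0,0,-7.8,0],[0,0,-7.8,0],[0,0,-7.8,0],[0,0,-7.8,0],[0,0,-7.8,0],[0,0,-7.8,0]]'
python3 - <<'E'
from h import *
p=chk('white_center','rod_end')
E
```

```text
time: 17.2
ee_pos: [0.4439, 0.0986, 0.0453]
time: 18.2
ee_pos: [0.4438, 0.0985, 0.0451]
tcp_rot: [179.9, -0.0, 87.0]
wrist_force: [-0.1, 0.5, 5.7]
opening: 0.0595
grasp_force: 43.9
time: 19.2
ee_pos: [0.6085, -0.0222, 0.1538]
tcp_rot: [-180.0, -0.0, 92.6]
wrist_force: [0.9, 0.5, -0.0]
opening: 0.0598
grasp_force: 43.5
time: 20.2
ee_pos: [0.6075, -0.0216, 0.0768]
tcp_rot: [180.0, 0.0, 92.7]
wrist_force: [-1.1, 1.1, -0.3]
opening: 0.0598
grasp_force: 43.7
tcp [ 0.6075 -0.0216  0.0768] rot [180.    0.   92.7] t 20.2
white_center [([313.0, 306.4], 0.96, [0.6087, -0.0381])]
rod_end [([316.7, 261.3], 0.81, [0.6078, 0.0077])]
```

```bash
python3 -m inch '[[-0.14,3,0,0],[-0.28,6,0,0],[-0.42,9,0,0],[-0.56,12,0,0],[-0.68,14.5,0,0],[-0.76,16.3,0,0],[-0.82,17.5,0,0],[-0.82,17.5,0,0]]'
python3 -m inch '[[0,0,0,0],[0,0,-0.25,0],[0,0,-0.5,0],[0,0,-0.5,0],[0,0,-0.5,0],[0,0,-0.5,0],[0,0,-0.5,0],[0,0,-0.5,0]]'
python3 -m inch '[[0,0,0,0],[0,0,0,0],[0,0,0,0],[0,0,0,0],[0,0,1,0],[0,0,4,0],[0,0,8,0],[0,0,12,0]]' 8.5 |head -2
python3 -m inch '[[-4,-2,0,-2],[-8,-6,0,-4],[-12,-11,0,-5.7],[-14,-16,0,-5.7],[-15.7,-21,0,-5.7],[-15.7,-26,0,-5.7],[-15.7,-31,0,-5.7],[-15.7,-31,0,-5.7]]' | head -3
python3 - <<'E'
from h import *
p=chk('yellow_center','rod_end','green_center','red_center'); top(p,'yellow',(.4424,-.155));top(p,'green',(.4528,-.071)); save(p,'w6.png'); 
b=bot.camera('side'); save(b,'side2.png')
E
```

```text
time: 21.35
ee_pos: [0.5991, 0.1538, 0.0763]
tcp_rot: [-180.0, 0.0, 92.7]
wrist_force: [0.7, -0.4, -1.5]
opening: 0.0596
grasp_force: 43.7
time: 22.35
ee_pos: [0.5996, 0.153, 0.0721]
tcp_rot: [179.9, 0.0, 92.7]
wrist_force: [-0.5, -2.6, 5.9]
opening: 0.0594
grasp_force: 44.0
time: 23.35
ee_pos: [0.599, 0.1534, 0.1933]
time: 24.35
ee_pos: [0.4418, -0.1593, 0.192]
tcp_rot: [180.0, 0.0, 86.8]
tcp [ 0.4418 -0.1593  0.192 ] rot [180.    0.   86.8] t 24.4
yellow_center [([316.1, 219.1], 0.64, [0.4452, -0.1553])]
rod_end []
green_center [([596.7, 76.1], 0.32, [0.6642, -0.0556])]
red_center [([312.3, 310.1], 0.88, [0.437, -0.2418])]
yellow top centre 0.4465 -0.1547 size 60 24 yaw -4.8 px [278 214  82  34]
green top centre 0.4526 -0.0711 size 60 24 yaw -3.2 px [276  91  90  39]
```

View pics/side2.png

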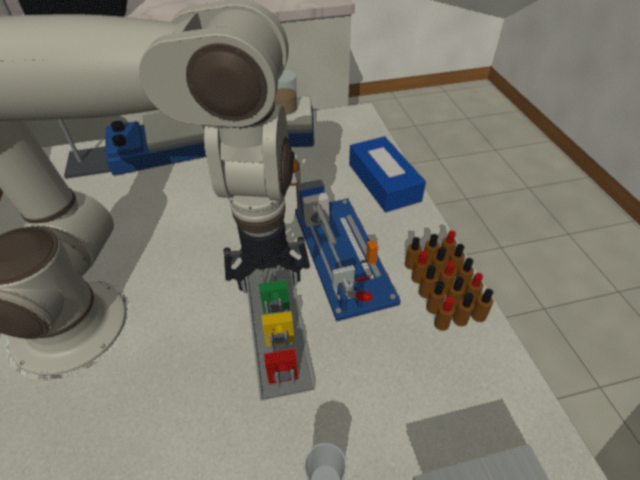

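The side view shows blue and white hanging on the rod near (320,205). Green, yellow and red are still in the rack.

```bash
python3 -m inch '[[0.45,0.45,-3,-1],[0.45,0.45,-6,-1],[0.45,0.45,-9,-1],[0.45,0.45,-12,-1],[0.45,0.45,-14.2,-1],[0.45,0.45,-14.75,-1],[0.45,0.45,-14.75,-1],[0.45,0.45,-14.75,-1]]' | head -2
python3 -m inch '[[0,0,0,0],[0,0,0,0],[0,0,0,0],[0,0,0,0],[0,0,0,0],[0,0,0,0],[0,0,0,0],[0,0,0,0]]' 5 40
python3 -m inch '[[0,0,2,0],[0,0,6,0],[0,0,11,0],[2,5,11,2],[5,10,11,4],[9,13.35,11,6.7],[13,13.35,11,6.7],[16.15,13.35,11,6.7]]'
python3 -m inch '[[0,0,-3,0],[0,0,-6,0],[0,0,-7.8,0],[0,0,-7.8,0],[0,0,-7.8,0],[0,0,-7.8,0],[0,0,-7.8,0],[0,0,-7.8,0]]'
python3 - <<'E'
from h import *
p=chk('yellow_center','rod_end')
E
```

```text
time: 25.65
ee_pos: [0.4473, -0.1521, 0.045]
time: 26.65
ee_pos: [0.4471, -0.1523, 0.0446]
tcp_rot: [179.9, 0.0, 86.0]
wrist_force: [-0.0, -0.2, 6.4]
opening: 0.0595
grasp_force: 43.6
time: 27.65
ee_pos: [0.6093, -0.0178, 0.1532]
tcp_rot: [-180.0, -0.0, 92.8]
wrist_force: [-1.0, 0.1, -0.2]
opening: 0.0593
grasp_force: 43.4
time: 28.65
ee_pos: [0.6083, -0.0186, 0.0762]
tcp_rot: [180.0, 0.0, 92.7]
wrist_force: [0.7, 1.1, -0.4]
opening: 0.0599
grasp_force: 43.5
tcp [ 0.6083 -0.0186  0.0762] rot [180.    0.   92.7] t 28.6
yellow_center [([312.6, 313.5], 0.72, [0.6094, -0.0392])]
rod_end [([313.4, 270.2], 0.77, [0.6075, 0.0075])]
```

```bash
python3 -m inch '[[-0.14,3,0,0],[-0.28,6,0,0],[-0.42,9,0,0],[-0.53,11.5,0,0],[-0.62,13.3,0,0],[-0.7,14.8,0,0],[-0.7,14.8,0,0],[-0.7,14.8,0,0]]'
python3 -m inch '[[0,0,-0.25,0],[0,0,-0.5,0],[0,0,-0.5,0],[0,0,-0.5,0],[0,0,-0.5,0],[0,0,-0.5,0],[0,0,-0.5,0],[0,0,-0.5,0]]'
python3 -m inch '[[0,0,0,0],[0,0,0,0],[0,0,0,0],[0,0,0,0],[0,0,1,0],[0,0,4,0],[0,0,8,0],[0,0,12,0]]' 8.5 |head -2
python3 -m inch '[[-4,-2,0,-2],[-8,-6,0,-4],[-12,-11,0,-5.7],[-14,-16,0,-5.7],[-14.85,-20.1,0,-5.7],[-14.85,-20.1,0,-5.7],[-14.85,-20.1,0,-5.7],[-14.85,-20.1,0,-5.7]]' | head -3
python3 - <<'E'
from h import *
p=chk('yellow_center','rod_end','green_center','red_center'); top(p,'green',(.4526,-.071)); save(p,'w7.png'); 
E
```

```text
time: 29.8
ee_pos: [0.6012, 0.1289, 0.0758]
tcp_rot: [-180.0, 0.0, 92.7]
wrist_force: [0.4, -0.9, -0.9]
opening: 0.0597
grasp_force: 43.5
time: 30.8
ee_pos: [0.6013, 0.1288, 0.0715]
tcp_rot: [180.0, 0.0, 92.7]
wrist_force: [-1.5, -3.4, 4.8]
opening: 0.0595
grasp_force: 44.0
time: 31.8
ee_pos: [0.601, 0.1294, 0.1929]
time: 32.8
ee_pos: [0.4529, -0.0708, 0.191]
tcp_rot: [180.0, -0.0, 87.1]
tcp [ 0.4529 -0.0708  0.191 ] rot [180.   -0.   87.1] t 32.8
yellow_center [([498.5, 255.5], 0.25, [0.6147, -0.1073])]
rod_end [([547.1, 113.4], 0.96, [0.6058, 0.0075])]
green_center [([312.3, 221.4], 0.94, [0.4528, -0.0683])]
red_center [([308.5, 386.9], 0.69, [0.4403, -0.2377])]
green top centre 0.4525 -0.0708 size 59 24 yaw -2.9 px [272 222  81  32]
```

```bash
python3 -m inch '[[0,0,-3,0],[0,0,-6,0],[0,0,-9,0],[0,0,-12,0],[0,0,-14,0],[0,0,-14.65,0],[0,0,-14.65,0],[0,0,-14.65,0]]' | head -2
python3 -m inch '[[0,0,0,0],[0,0,0,0],[0,0,0,0],[0,0,0,0],[0,0,0,0],[0,0,0,0],[0,0,0,0],[0,0,0,0]]' 5 40
python3 -m inch '[[0,0,2,0],[0,0,6,0],[0,0,11,0],[2,2,11,2],[5,4,11,4],[9,4.9,11,5.7],[13,4.9,11,5.7],[15.5,4.9,11,5.7]]'
python3 -m inch '[[0,0,-3,0],[0,0,-6,0],[0,0,-7.8,0],[0,0,-7.8,0],[0,0,-7.8,0],[0,0,-7.8,0],[0,0,-7.8,0],[0,0,-7.8,0]]'
python3 - <<'E'
from h import *
p=chk('green_center','rod_end')
E
```

```text
time: 34.05
ee_pos: [0.4532, -0.0716, 0.0453]
time: 35.05
ee_pos: [0.4531, -0.0717, 0.0451]
tcp_rot: [179.9, 0.0, 87.0]
wrist_force: [0.5, 0.6, 6.8]
opening: 0.0592
grasp_force: 43.6
time: 36.05
ee_pos: [0.6089, -0.0223, 0.1535]
tcp_rot: [-179.9, -0.0, 92.7]
wrist_force: [0.4, 0.9, -1.6]
opening: 0.0597
grasp_force: 43.5
time: 37.05
ee_pos: [0.6078, -0.0226, 0.0767]
tcp_rot: [180.0, 0.0, 92.7]
wrist_force: [0.7, -0.4, -0.8]
opening: 0.0597
grasp_force: 43.7
tcp [ 0.6078 -0.0226  0.0767] rot [180.    0.   92.7] t 37.0
green_center [([311.5, 305.6], 0.91, [0.6081, -0.0387]), ([72.6, 246.0], 0.7, [0.4841, -0.0106])]
rod_end [([316.8, 255.3], 0.9, [0.608, 0.009])]
```

```bash
python3 -m inch '[[-0.14,3,0,0],[-0.28,6,0,0],[-0.4,8.5,0,0],[-0.5,10.7,0,0],[-0.57,12.2,0,0],[-0.57,12.2,0,0],[-0.57,12.2,0,0],[-0.57,12.2,0,0]]'
python3 -m inch '[[0,0,-0.25,0],[0,0,-0.5,0],[0,0,-0.5,0],[0,0,-0.5,0],[0,0,-0.5,0],[0,0,-0.5,0],[0,0,-0.5,0],[0,0,-0.5,0]]'
python3 -m inch '[[0,0,0,0],[0,0,0,0],[0,0,0,0],[0,0,0,0],[0,0,1,0],[0,0,4,0],[0,0,8,0],[0,0,12,0]]' 8.5 |head -2
python3 -m inch '[[-4,-2,0,-2],[-8,-6,0,-4],[-12,-11,0,-5.7],[-14,-16,0,-5.7],[-16,-21,0,-5.7],[-16.5,-26,0,-5.7],[-16.5,-31,0,-5.7],[-16.5,-33.6,0,-5.7]]' | head -3
python3 - <<'E'
from h import *
p=chk('rod_end','red_center'); top(p,'red',(.437,-.241)); save(p,'w8.png'); 
E
```

```text
time: 38.2
ee_pos: [0.602, 0.0987, 0.0763]
tcp_rot: [-180.0, 0.0, 92.6]
wrist_force: [-0.1, 0.2, -1.1]
opening: 0.0595
grasp_force: 43.6
time: 39.2
ee_pos: [0.6022, 0.0991, 0.0721]
tcp_rot: [179.9, 0.0, 92.7]
wrist_force: [-1.0, -1.9, 5.7]
opening: 0.0594
grasp_force: 44.0
time: 40.2
ee_pos: [0.6018, 0.0994, 0.1933]
time: 41.2
ee_pos: [0.4365, -0.2388, 0.1922]
tcp_rot: [179.9, 0.0, 86.9]
tcp [ 0.4365 -0.2388  0.1922] rot [179.9   0.   86.9] t 41.2
rod_end []
red_center [([316.1, 224.6], 0.58, [0.4397, -0.2397])]
red top centre 0.4371 -0.2405 size 59 23 yaw -3.1 px [274 224  80  31]
```

```bash
python3 -m inch '[[0.05,-0.4,-3,0],[0.05,-0.4,-6,0],[0.05,-0.4,-9,0],[0.05,-0.4,-12,0],[0.05,-0.4,-14.2,0],[0.05,-0.4,-14.75,0],[0.05,-0.4,-14.75,0],[0.05,-0.4,-14.75,0]]' | head -2
python3 -m inch '[[0,0,0,0],[0,0,0,0],[0,0,0,0],[0,0,0,0],[0,0,0,0],[0,0,0,0],[0,0,0,0],[0,0,0,0]]' 5 40
python3 -m inch '[[0,0,2,0],[0,0,6,0],[0,0,11,0],[1,6,11,2],[3,12,11,4],[7,18,11,5.7],[12,21.9,11,5.7],[17.1,21.9,11,5.7]]'
python3 -m inch '[[0,0,0,0],[0,0,-3,0],[0,0,-6,0],[0,0,-7.8,0],[0,0,-7.8,0],[0,0,-7.8,0],[0,0,-7.8,0],[0,0,-7.8,0]]'
python3 - <<'E'
from h import *
p=chk('red_center','rod_end')
E
```

```text
time: 42.35
ee_pos: [0.4381, -0.2407, 0.0451]
time: 43.35
ee_pos: [0.4378, -0.2409, 0.0446]
tcp_rot: [179.9, 0.0, 87.0]
wrist_force: [-0.1, 1.4, 5.4]
opening: 0.0594
grasp_force: 44.1
time: 44.35
ee_pos: [0.6096, -0.0187, 0.1544]
tcp_rot: [180.0, -0.0, 92.9]
wrist_force: [1.0, -0.7, -0.3]
opening: 0.0595
grasp_force: 43.6
time: 45.35
ee_pos: [0.6088, -0.0216, 0.0767]
tcp_rot: [179.9, 0.0, 92.7]
wrist_force: [0.3, 0.0, -1.0]
opening: 0.0595
grasp_force: 43.9
tcp [ 0.6088 -0.0216  0.0767] rot [179.9   0.   92.7] t 45.4
red_center [([313.4, 307.0], 0.55, [0.6102, -0.0385])]
rod_end [([312.7, 259.9], 0.78, [0.6076, 0.0082])]
```

```bash
python3 -m inch '[[-0.16,3,0,0],[-0.31,6,0,0],[-0.43,8,0,0],[-0.5,9.5,0,0],[-0.5,9.5,0,0],[-0.5,9.5,0,0],[-0.5,9.5,0,0],[-0.5,9.5,0,0]]'
python3 -m inch '[[0,0,-0.25,0],[0,0,-0.5,0],[0,0,-0.5,0],[0,0,-0.5,0],[0,0,-0.5,0],[0,0,-0.5,0],[0,0,-0.5,0],[0,0,-0.5,0]]'
python3 -m inch '[[0,0,0,0],[0,0,0,0],[0,0,0,0],[0,0,0,0],[0,0,1,0],[0,0,4,0],[0,0,8,0],[0,0,12,0]]' 8.5 |head -2
python3 -m inch '[[-4,2,0,-2],[-8,5,0,-4],[-12,8,0,-5.7],[-15.5,11.5,0,-5.7],[-15.5,11.5,0,-5.7],[-15.5,11.5,0,-5.7],[-15.5,11.5,0,-5.7],[-15.5,11.5,0,-5.7]]' | head -3
python3 - <<'E'
from h import *
p=chk('rod_end','cap_center'); top(p,'cap',(.4485,.187)); save(p,'w9.png'); 
E
```

```text
time: 46.5
ee_pos: [0.6035, 0.0729, 0.0759]
tcp_rot: [-180.0, 0.0, 92.7]
wrist_force: [-0.5, 0.2, -1.0]
opening: 0.0596
grasp_force: 43.9
time: 47.5
ee_pos: [0.6036, 0.0733, 0.0716]
tcp_rot: [180.0, 0.0, 92.7]
wrist_force: [-1.7, -1.4, 4.9]
opening: 0.0598
grasp_force: 44.2
time: 48.5
ee_pos: [0.6033, 0.0734, 0.1928]
time: 49.5
ee_pos: [0.449, 0.1878, 0.1907]
tcp_rot: [-180.0, 0.0, 86.9]
tcp [0.449  0.1878 0.1907] rot [-180.     0.    86.9] t 49.5
rod_end [([509.1, 438.0], 0.89, [0.6071, 0.0044]), ([331.3, 223.0], 0.64, [0.4627, 0.2014])]
cap_center [([331.1, 223.2], 0.82, [0.4648, 0.1879])]
cap top centre 0.4643 0.194 size 59 42 yaw -2.0 px [293 200  81  57]
```

View pics/w9.png

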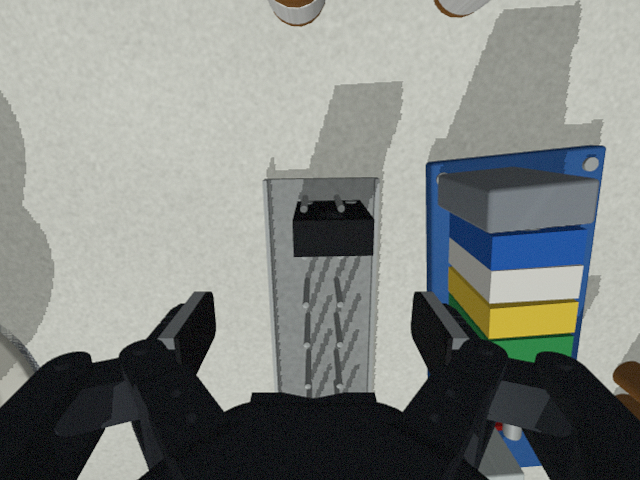

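The stack on the rod runs blue, white, yellow, green below the head, with red hidden by the gripper. The cap has been knocked about 16 mm to the right, and its top face is at columns 293–373, rows 217–256. It's still upright in its bay.

```bash
python3 - <<'E'
from h import *
p=wrist(); print(bot.get_obs()['ee_pos'])
for uv in ([333,236.5],[293,217],[373,217],[373,256],[294,256]): print(np.round(atz(p,uv,.088),4))
E
```

```text
[0.44865486 0.18815205 0.1906882 ]
[0.4639 0.1882 0.088 ]
[0.4354 0.2045 0.088 ]
[0.4934 0.2015 0.088 ]
[0.4934 0.1714 0.088 ]
[0.434  0.1745 0.088 ]
```

```bash
python3 -m inch '[[1.53,0,0,0],[1.53,0,-3,0],[1.53,0,-6,0],[1.53,0,-9,0],[1.53,0,-12,0],[1.53,0,-14.2,0],[1.53,0,-14.6,0],[1.53,0,-14.6,0]]' | head -2
python3 -m inch '[[0,0,0,0],[0,0,0,0],[0,0,0,0],[0,0,0,0],[0,0,0,0],[0,0,0,0],[0,0,0,0],[0,0,0,0]]' 5 45
python3 -m inch '[[0,0,2,0],[0,0,6,0],[0,0,11,0],[0,-6,11,2],[1,-12,11,4],[3,-18,11,5.7],[7,-20.95,11,5.7],[11.5,-20.95,11,5.7]]'
python3 -m inch '[[2.9,0,0,0],[2.9,0,0,0],[2.9,0,0,0],[2.9,0,-3,0],[2.9,0,-6,0],[2.9,0,-7.8,0],[2.9,0,-7.8,0],[2.9,0,-7.8,0]]'
python3 - <<'E'
from h import *
p=chk('cap_center','rod_end')
E
```

```text
time: 50.7
ee_pos: [0.4643, 0.1885, 0.0453]
time: 51.7
ee_pos: [0.4645, 0.1887, 0.0461]
tcp_rot: [179.9, -0.1, 87.0]
wrist_force: [1.0, 0.4, 6.2]
opening: 0.0594
grasp_force: 49.1
time: 52.7
ee_pos: [0.5796, -0.0237, 0.1553]
tcp_rot: [180.0, 0.0, 92.5]
wrist_force: [0.8, -0.0, -0.5]
opening: 0.0596
grasp_force: 49.3
time: 53.7
ee_pos: [0.6082, -0.021, 0.0783]
tcp_rot: [179.9, 0.0, 92.7]
wrist_force: [-0.8, 0.8, -1.4]
opening: 0.0595
grasp_force: 49.5
tcp [ 0.6082 -0.021   0.0783] rot [179.9   0.   92.7] t 53.7
cap_center [([310.6, 310.4], 0.61, [0.6082, -0.0409])]
rod_end [([313.4, 260.1], 0.94, [0.6072, 0.0081]), ([75.8, 244.5], 0.64, [0.523, 0.0099])]
```

```bash
python3 -m inch '[[-0.12,2.5,0,0],[-0.25,5,0,0],[-0.32,6.7,0,0],[-0.32,6.7,0,0],[-0.32,6.7,0,0],[-0.32,6.7,-0.25,0],[-0.32,6.7,-0.5,0],[-0.32,6.7,-0.5,0]]'
python3 -m inch '[[0,0,0,0],[0,0,0,0],[0,0,0,0],[0,0,0,0],[0,0,1,0],[0,0,4,0],[0,0,8,0],[0,0,13.5,0]]' 8.5 |head -2
python3 -m inch '[[0.2,-4,0,0],[0.4,-8,0,0],[0.6,-12,0,0],[0.8,-16,0,0],[1,-20,0,0],[1.1,-22.9,0,0],[1.1,-22.9,0,0],[1.1,-22.9,0,0]]' 0 40
python3 - <<'E'
from h import *
p=chk('cap_center','rod_end','lever_grip','lever_pivot','pusher','pointer','rider_grip'); save(p,'w10.png')
E
```

```text
time: 54.85
ee_pos: [0.6049, 0.0453, 0.073]
tcp_rot: [179.9, 0.0, 92.7]
wrist_force: [-2.0, -1.3, 7.1]
opening: 0.0599
grasp_force: 50.0
time: 55.85
ee_pos: [0.6039, 0.0459, 0.2079]
time: 56.85
ee_pos: [0.6156, -0.1826, 0.2073]
tcp_rot: [180.0, -0.0, 92.7]
wrist_force: [1.2, -1.0, 0.0]
opening: -0.0001
grasp_force: 0.0
tcp [ 0.6156 -0.1826  0.2073] rot [180.   -0.   92.7] t 56.9
cap_center [([314.0, 257.2], 0.2, [0.6186, -0.2185])]
rod_end []
lever_grip [([316.4, 253.2], 0.77, [0.618, -0.1814])]
lever_pivot [([313.3, 128.3], 0.86, [0.6124, -0.1042])]
pusher [([311.3, 60.2], 0.57, [0.6085, -0.0549])]
pointer [([394.4, 70.9], 0.62, [0.6789, -0.0541])]
rider_grip [([314.5, 58.2], 0.5, [0.6109, -0.0548])]
```

View pics/w10.png

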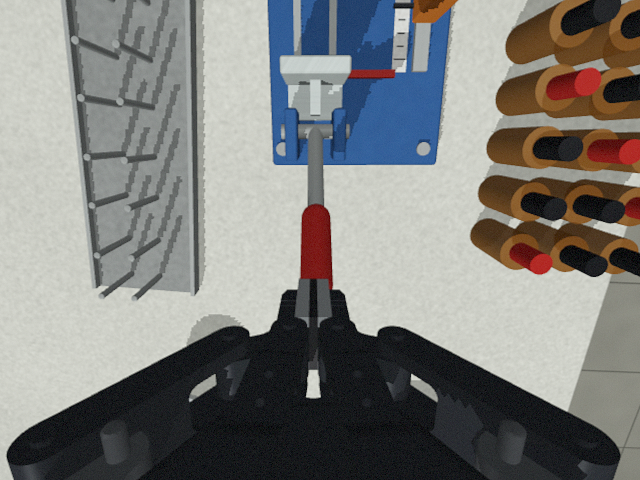

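The wrist view looks down on the lever: red handle at (315,245), hinge at (315,130), and the fingers are directly over it. Now pressing down along the handle's arc.

```bash
python3 -m inch '[[0,0,-1.5,0],[0,0,-2.8,0],[0.02,-0.4,-3.4,0],[0.03,-0.75,-3.9,0],[0.05,-1.1,-4.5,0],[0.07,-1.5,-5,0],[0.07,-1.5,-5,0],[0.07,-1.5,-5,0]]'
python3 -m inch '[[0.01,-0.4,-0.7,0],[0.03,-0.7,-1.4,0],[0.05,-1.2,-2.2,0],[0.06,-1.5,-2.9,0],[0.08,-1.8,-3.6,0],[0.1,-2.1,-4.4,0],[0.1,-2.1,-4.4,0],[0.1,-2.1,-4.4,0]]'
```

```text
time: 58.25
ee_pos: [0.6162, -0.1981, 0.1568]
tcp_rot: [-180.0, -0.0, 92.7]
wrist_force: [-0.2, -0.1, 0.8]
opening: -0.0001
grasp_force: 0.0
time: 59.25
ee_pos: [0.6172, -0.219, 0.1128]
tcp_rot: [-180.0, -0.0, 92.7]
wrist_force: [0.2, 0.2, 0.6]
opening: 0.0003
grasp_force: 0.0
```

```bash
python3 - <<'E'
from h import *
p=chk('pusher','pointer','lever_grip','cap_center'); save(p,'w11.png')
E
```

```text
tcp [ 0.6172 -0.219   0.1128] rot [-180.    -0.    92.7] t 59.2
pusher []
pointer []
lever_grip [([318.1, 280.0], 0.86, [0.6182, -0.1942])]
cap_center []
```

View pics/w11.png

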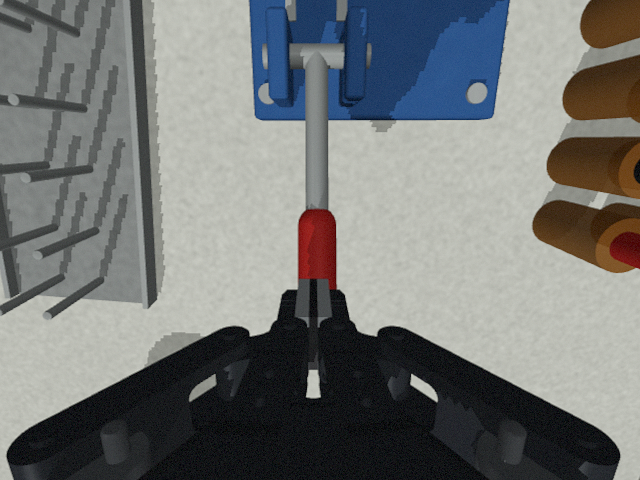

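The handle has come down with the fingers and the carriage has moved forward out of view. I'll continue in smaller steps and watch the force.

```bash
python3 -m inch '[[0,-0.05,-0.2,0],[0,-0.1,-0.4,0],[0.01,-0.15,-0.6,0],[0.01,-0.2,-0.8,0],[0.01,-0.25,-1,0],[0.02,-0.3,-1.2,0],[0.02,-0.3,-1.2,0],[0.02,-0.3,-1.2,0]]' | sed -n '2p;4p'
for i in 1 2; do :; done; python3 -m inch '[[0,0,-0.1,0],[0,-0.03,-0.2,0],[0,-0.05,-0.3,0],[0,-0.05,-0.3,0],[0,-0.05,-0.3,0],[0,-0.05,-0.3,0],[0,-0.05,-0.3,0],[0,-0.05,-0.3,0]]'| sed -n '2p;4p'
python3 -m inch '[[0,0,-0.1,0],[0,-0.03,-0.2,0],[0,-0.05,-0.3,0],[0,-0.05,-0.3,0],[0,-0.05,-0.3,0],[0,-0.05,-0.3,0],[0,-0.05,-0.3,0],[0,-0.05,-0.3,0]]'| sed -n '2p;4p'
```

```text
ee_pos: [0.6174, -0.222, 0.1007]
wrist_force: [-0.7, -0.5, 0.5]
ee_pos: [0.6174, -0.2226, 0.0978]
wrist_force: [0.5, -1.1, 1.9]
ee_pos: [0.6174, -0.2231, 0.0948]
wrist_force: [0.8, -1.1, 2.8]
```

```bash
python3 -m inch '[[0,0,-0.1,0],[0,0,-0.2,0],[0,0,-0.2,0],[0,0,-0.2,0],[0,0,-0.2,0],[0,0,-0.2,0],[0,0,-0.2,0],[0,0,-0.2,0]]'| sed -n '2p;4p'
python3 -m inch '[[0,0,-0.1,0],[0,0,-0.2,0],[0,0,-0.2,0],[0,0,-0.2,0],[0,0,-0.2,0],[0,0,-0.2,0],[0,0,-0.2,0],[0,0,-0.2,0]]'| sed -n '2p;4p'
```

```text
ee_pos: [0.6174, -0.2231, 0.0929]
wrist_force: [0.8, -1.9, 4.6]
ee_pos: [0.6176, -0.2233, 0.0919]
wrist_force: [-1.4, -1.9, 10.2]
```

```bash
python3 -m inch '[[0,0,-0.05,0],[0,0,-0.1,0],[0,0,-0.1,0],[0,0,-0.1,0],[0,0,-0.1,0],[0,0,-0.1,0],[0,0,-0.1,0],[0,0,-0.1,0]]'| sed -n '2p;4p'
```

```text
ee_pos: [0.6177, -0.2233, 0.0917]
wrist_force: [-3.6, -1.5, 14.9]
```

The force is 14.9 N and firm. I'll add a touch more for margin, hold it, then withdraw and look at the pointer and rider from directly above.

```bash
python3 -m inch '[[0,0,-0.05,0],[0,0,-0.05,0],[0,0,-0.05,0],[0,0,-0.05,0],[0,0,-0.05,0],[0,0,-0.05,0],[0,0,-0.05,0],[0,0,-0.05,0]]'| sed -n '2p;4p'
python3 -m inch '[[0,0,0.5,0],[0,0,2,0],[0,0,5,0],[0,0,8,0],[0,0,11,0],[0.5,3,11,0],[1,7,11,0],[1.5,9,11,0]]'| sed -n '2p;4p'
python3 -m inch '[[1,3,0,0],[2,6,0,0],[3,9,0,0],[3,10.8,0,0],[3,10.8,0,0],[3,10.8,0,0],[3,10.8,0,0],[3,10.8,0,0]]' 6 | sed -n '2p;4p'
python3 - <<'E'
from h import *
p=chk('cap_center','pusher','pointer','rider_grip','lever_grip'); save(p,'w12.png')
E
```

```text
ee_pos: [0.6177, -0.2234, 0.0916]
wrist_force: [-3.6, -1.0, 16.7]
ee_pos: [0.6325, -0.1313, 0.1997]
wrist_force: [0.3, -0.4, -0.6]
ee_pos: [0.6623, -0.0259, 0.1995]
wrist_force: [0.1, -0.2, -0.0]
tcp [ 0.6623 -0.0259  0.1995] rot [180.    0.   92.6] t 68.5
cap_center []
pusher [([244.3, 130.1], 0.73, [0.6052, 0.0483])]
pointer [([329.2, 133.4], 0.96, [0.6732, 0.0493])]
rider_grip [([357.0, 205.9], 0.57, [0.6977, -0.0066])]
lever_grip []
```

View pics/w12.png

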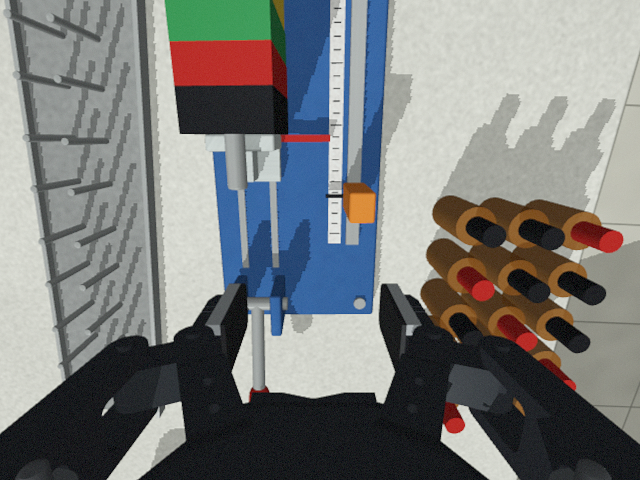

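The stack (green, red, black visible) is tight against the carriage. The pointer's red bar ends at (329,138), and the rider is at (360,203) with its mark at (335,196). I'll zoom in on the pointer and mark.

```bash
python3 - <<'E'
from h import *
p=wrist(); c=p['img'][110:230,210:390]; cv2.imwrite('pics/crop1.png',cv2.resize(c,None,fx=4.4,fy=4.4,interpolation=cv2.INTER_CUBIC)[:,:,::-1])
ex=np.array([.0467,-.9989,0]);O=np.array([.5979,.194,0]);ey=np.array([.9989,.0467,0])
h=cv2.cvtColor(p['img'],cv2.COLOR_RGB2HSV)
for c in (290,300,310,320,326,328):
    r=[i for i in range(120,150) if h[i,c,1]>150 and (h[i,c,0]<8 or h[i,c,0]>172)]; print(c,r[:1],r[-1:],[round(float((atz(p,[c,q],.03)-O)@ex),4) for q in (r[0]-.5,r[-1]+.5)] if r else '')
for q in ([333,195.5],[340,195.5]): X=atz(p,q,.03)-O; print('mark',X@ex,X@ey)
E
```

```text
290 [136] [141] [0.1491, 0.1542]
300 [136] [141] [0.1491, 0.1542]
310 [136] [141] [0.1491, 0.1542]
320 [136] [141] [0.1491, 0.1541]
326 [136] [141] [0.1491, 0.1541]
328 [136] [141] [0.1491, 0.1541]
mark 0.2016378929118975 0.0727363818202474
mark 0.20163105290538685 0.07913338823579669
```

View pics/crop1.png

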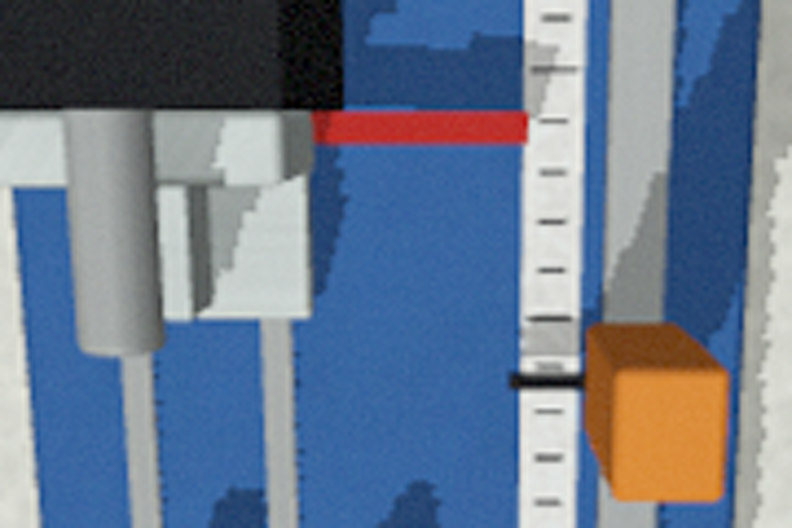

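The red bar spans s = 149–154 mm, and its head-side edge lies in the inner-face plane (expected 148). The rider's mark is at s ≈ 201.6. I'll grip the rider and slide it about 52 mm towards the head.

```bash
python3 -m inch '[[1.5,1,0,0],[3.5,2.25,0,0],[3.5,2.25,-3,0],[3.5,2.25,-6,0],[3.5,2.25,-9,0],[3.5,2.25,-12,0],[3.5,2.25,-12.95,0],[3.5,2.25,-12.95,0]]' | sed -n '2p;4p'
python3 -m inch '[[0,0,0,0],[0,0,0,0],[0,0,0,0],[0,0,0,0],[0,0,0,0],[0,0,0,0],[0,0,0,0],[0,0,0,0]]' 1 20 
python3 -m inch '[[0,0,0,0],[-0.05,1,0,0],[-0.1,2,0,0],[-0.14,3,0,0],[-0.19,4,0,0],[-0.24,5.2,0,0],[-0.24,5.2,0,0],[-0.24,5.2,0,0]]' 
python3 -m inch '[[0,0,0,0],[0,0,0,0],[0,0,0,0],[0,0,0,0],[0,0,0,0],[0,0,2,0],[0,0,5,0],[0,0,8,0]]' 6| sed -n '2p;4p'
python3 -m inch '[[-1,-3,1,0],[-2.5,-6,2,0],[-2.5,-7.3,2,0],[-2.5,-7.3,2,0],[-2.5,-7.3,2,0],[-2.5,-7.3,2,0],[-2.5,-7.3,2,0],[-2.5,-7.3,2,0]]' | sed -n '2p;4p'
python3 - <<'E'
from h import *
p=wrist(); print(bot.get_obs()['ee_pos']); u=proj(p,np.array([.67,.0493,.03])).astype(int); print(u)
a,b=u[0]-60,u[1]-40; c=p['img'][max(b,0):b+90,a:a+140]; cv2.imwrite('pics/crop2.png',cv2.resize(c,None,fx=5,fy=5,interpolation=cv2.INTER_CUBIC)[:,:,::-1]); print(a,max(b,0)); save(p,'w13.png')
E
```

```text
ee_pos: [0.6973, -0.0026, 0.0699]
wrist_force: [-0.4, -0.3, -0.8]
time: 70.85
ee_pos: [0.6985, -0.0026, 0.0713]
tcp_rot: [179.8, 0.0, 92.7]
wrist_force: [4.3, 0.4, 6.0]
opening: 0.0195
grasp_force: 23.7
time: 71.85
ee_pos: [0.6959, 0.0499, 0.0713]
tcp_rot: [179.8, -0.0, 92.7]
wrist_force: [2.9, 1.0, 5.9]
opening: 0.0198
grasp_force: 23.8
ee_pos: [0.6948, 0.0494, 0.1523]
wrist_force: [0.1, 0.1, -0.5]
ee_pos: [0.67, -0.0232, 0.1697]
wrist_force: [0.6, -1.0, -0.3]
[ 0.67003019 -0.02332597  0.16975949]
[317 135]
257 95
```

View pics/crop2.png

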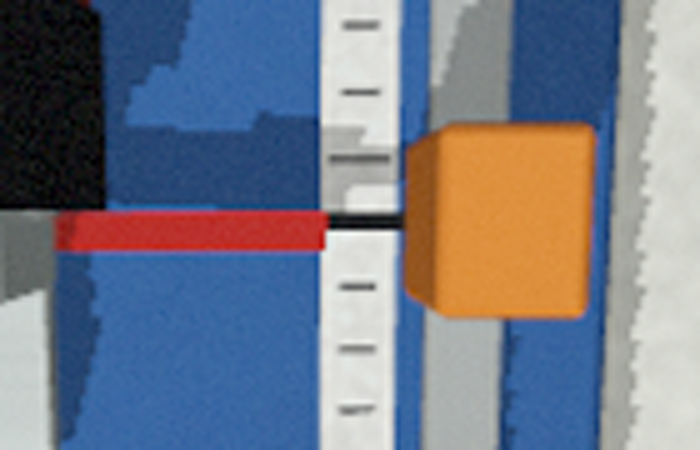

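```bash
python3 - <<'E'
from h import *
p=wrist(); ex=np.array([.0467,-.9989,0]);O=np.array([.5979,.194,0])
f=lambda c,r,z: round(float((atz(p,[257+c/5,95+r/5],z)-O)@ex)*1000,2)
print('cap edge',f(80,209,.115),'bar',f(315,211,.03),f(315,251,.03),f(315,211,.033),f(315,251,.033),'mark',f(360,212,.03),f(360,221,.03),f(360,230,.03),f(360,221,.036))
im=p['img']; print(im[133:150,318].tolist()); print(im[133:145,330].tolist())
E
```

```text
cap edge 148.84 bar 149.03 155.1 149.03 155.03 mark 149.17 150.53 151.89 150.5
[[38, 71, 115], [36, 69, 114], [41, 73, 121], [29, 67, 105], [183, 51, 61], [191, 45, 40], [189, 51, 43], [187, 44, 38], [187, 44, 39], [189, 50, 45], [188, 46, 37], [194, 42, 32], [119, 93, 150], [47, 100, 161], [51, 97, 160], [53, 99, 157], [52, 100, 159]]
[[223, 225, 221], [224, 226, 222], [226, 229, 225], [209, 210, 207], [122, 123, 120], [22, 29, 33], [30, 33, 35], [83, 83, 84], [217, 218, 214], [224, 225, 221], [221, 222, 218], [220, 221, 217]]
```

The inner-face plane (cap face at 148.8, bar edge at 149.0) is the reference. The mark sits at 150.5, so I'll nudge the rider 1.3 mm towards the head.

```bash
python3 -m inch '[[1,3,0,0],[2.5,6,0,0],[2.5,7.3,0,0],[2.5,7.3,-2,0],[2.5,7.3,-5,0],[2.5,7.3,-8,0],[2.5,7.3,-10,0],[2.5,7.3,-10,0]]' | sed -n '2p;4p'
python3 -m inch '[[0,0,0,0],[0,0,0,0],[0,0,0,0],[0,0,0,0],[0,0,0,0],[0,0,0,0],[0,0,0,0],[0,0,0,0]]' 1 20 | sed -n '2p;4p'
python3 -m inch '[[0,0.07,0,0],[0,0.13,0,0],[0,0.13,0,0],[0,0.13,0,0],[0,0.13,0,0],[0,0.13,0,0],[0,0.13,0,0],[0,0.13,0,0]]' | sed -n '2p;4p'
python3 -m inch '[[0,0,0,0],[0,0,0,0],[0,0,0,0],[0,0,0,0],[0,0,0,0],[0,0,2,0],[0,0,5,0],[0,0,8,0]]' 6| sed -n '2p;4p'
python3 -m inch '[[-1,-3,1,0],[-2.5,-6,2,0],[-2.5,-7.4,2,0],[-2.5,-7.4,2,0],[-2.5,-7.4,2,0],[-2.5,-7.4,2,0],[-2.5,-7.4,2,0],[-2.5,-7.4,2,0]]' | sed -n '2p;4p'
python3 - <<'E'
from h import *
p=wrist(); ex=np.array([.0467,-.9989,0]);O=np.array([.5979,.194,0])
f=lambda c,r,z: round(float((atz(p,[c,r],z)-O)@ex)*1000,2)
im=p['img']
for c in (312,318,328,331,334): 
    for r in range(128,148):
        x=im[r,c].astype(int)
        if x.max()<90 or (x[0]>150 and x[1]<90): print(c,r,x.tolist(),f(c,r,.03))
save(p,'w14.png'); b=bot.camera('side'); save(b,'side3.png')
for n in ('amber1','beaker'): print(n,[(np.round(x['point']),x['score']) for x in bot.landmark_of(n,b)[:2]])
E
```

```text
ee_pos: [0.6942, 0.0491, 0.0685]
wrist_force: [0.2, 0.5, -0.2]
ee_pos: [0.6959, 0.0494, 0.0711]
wrist_force: [4.1, -0.2, 6.8]
ee_pos: [0.6959, 0.0506, 0.0711]
wrist_force: [3.8, -0.5, 6.3]
ee_pos: [0.6951, 0.0507, 0.1524]
wrist_force: [0.3, -0.2, 0.5]
ee_pos: [0.6701, -0.0229, 0.1697]
wrist_force: [-0.7, -0.7, -0.2]
312 138 [184, 54, 57] 149.23
312 139 [189, 41, 35] 149.99
312 140 [187, 44, 41] 150.74
312 141 [189, 52, 47] 151.5
312 142 [188, 52, 48] 152.26
312 143 [187, 48, 40] 153.02
312 144 [193, 48, 39] 153.78
312 145 [154, 72, 96] 154.54
318 136 [34, 49, 67] 147.72
318 138 [184, 49, 48] 149.22
318 139 [191, 54, 50] 149.98
318 140 [189, 48, 48] 150.74
318 141 [186, 43, 33] 151.49
318 142 [188, 48, 43] 152.25
318 143 [190, 53, 48] 153.01
318 144 [193, 49, 35] 153.77
318 145 [154, 70, 94] 154.54
328 137 [31, 33, 34] 148.46
328 138 [36, 35, 40] 149.21
328 139 [31, 30, 34] 149.97
331 137 [29, 29, 33] 148.45
331 138 [35, 37, 40] 149.21
331 139 [31, 31, 37] 149.96
334 137 [28, 33, 34] 148.45
334 138 [35, 33, 37] 149.2
334 139 [82, 82, 82] 149.96
amber1 [(array([292., 182.]), 0.93), (array([247., 186.]), 0.81)]
beaker []
```

View pics/side3.png

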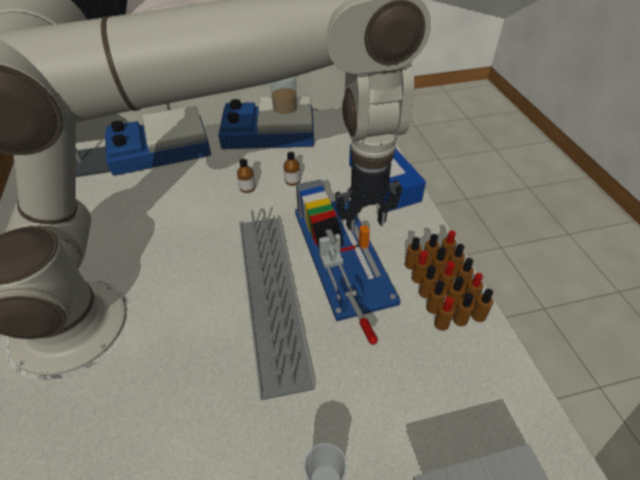

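View pics/w14.png

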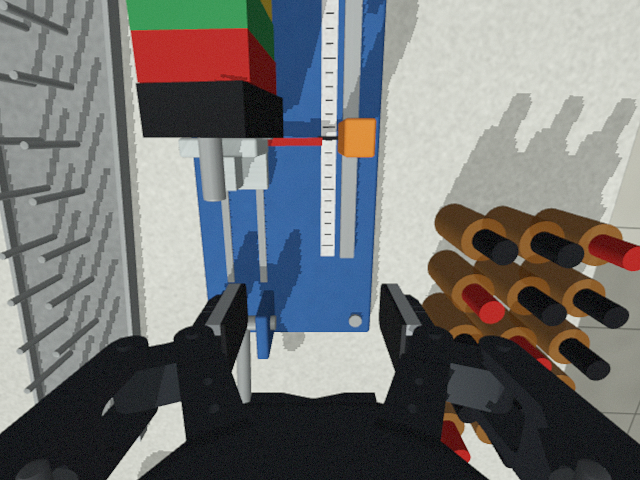

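The rod now carries blue, white, yellow, green, red and black, pressed tight, with the lever down. The mark (s ≈ 149.2) is level with the pointer's face edge (about 149), the bottles and beaker are where they were, and the robot is clear.

```bash
python3 -c "
from workcell import bot
print(bot.job_done())"
```

```text
the job is handed in; nothing more can be done
None
```

The job is handed in: blue, white, yellow, green, red and the cap are on the rod in that order, the lever is pressed until firm (about 15–17 N at the handle), and the rider's mark is level with the pointer to within about 0.5 mm; the result came back without a verdict.

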